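# Change over the flip-cap pick tubes

## Robot

A 7-joint arm with a two-finger parallel gripper is mounted at the origin on a cart in front of the work surface, level with it; the furniture and walls round the work are solid. World frame = base frame: x ahead of the robot, y to its left, z up, the work surface at z = 0. Lengths are in m, angles in rad, forces in N, time in s.
With the tool pointing down it reaches from about 0.425 to 0.925 m from the base axis. Payload 6.8 kg.
Tool frame: the origin (TCP) lies at the very end of the fingers, on their centre line; the grasp point (between the pads) lies 19 mm behind it (r.grip_point_offset is the distance from the TCP to the grasp point, in m); z points along the fingers, y is the line along which they close (so a half turn about z gives the same grasp; the last joint's range is limited). The gripper opens to 85 mm and grips with 20 to 120 N. Pads are 22 mm wide; open, the fingers measure 114 mm over their backs; the gripper's body (76 mm by 85 mm) begins 54 mm behind the grasp point. The pads swing forward as they close: fully open they stand 13 mm farther back than shut.
Start: joints at [-1.368, 0.477, 0.022, 1.555, -0.011, 1.109, -0.083], TCP at [0.206, 0.643, 0.231] pointing down, gripper open.
Joint ranges: [-2.96, 2.96], [-0.34, 2.1], [-1.41, 1.46], [0.24, 2.44], [-1.37, 4.51], [0.17, 1.92], [-2.96, 2.96]. Speed limits (rad/s): [2.39, 2.39, 3.14, 3.14, 3.14, 3.14, 3.14].

## Interface

Orientations are given as a rotation vector (axis times angle).
In Python, from bench import status, eyes, r gives the robot as it stands.
- The arm moves only by the shell command python3 -m crank 'ROWS' [OPENING] [FORCE]. ROWS is JSON, a list of rows, each a list of 6 numbers: the shift along the tool's x, y, z normalised to -1 to 1, where 1 is 0.02 m, then the turn, a rotation vector about the tool's x, y, z normalised to -1 to 1, where 1 is 45 degrees. A call has 1 to 12 rows; each row shifts and turns the commanded pose from where the row before left it, along the tool's axes as they then stand; what a row does not reach is not made up. A row lasts 1/10 s, in which the tool goes at most 50 mm and 8.59 degrees, less where a joint would pass 70% of its speed; a pose out of reach is approached as far as the arm can. A call with a number of a shift or a turn outside -1 to 1 is refused whole. A call with a gripper value outside its range is refused whole. OPENING is the opening, from 0 (shut) to 1 (fully open), set as the call begins (- or left out, the last holds). The fingers move at their own pace and stop on an object; FORCE is the grip in N (left out, the last holds). Time passes only in rows, so rows that do not move let the fingers close. It gives the time, the measured TCP pose, the force, the opening and the grip force at its end, in the units of the state.
- status.get_obs(): the state, without advancing time (a new reading comes with each control period).
- eyes.grab_frame(name): name is "scene" or "top"; returns a dict with "image" (384x512x3 uint8, red, green, blue), "depth" (384x512 float32, m along the optical axis (not along the pixel's ray), 0 where there is no reading), "fovy" (degrees; the focal length in pixels is half the picture's height over the tangent of half this angle, whatever the lens; pixels are square), "cx", "cy" (the principal point, pixels), "world_to_cam" (4x4, takes a point from world to camera coordinates). Camera axes: x right, y up, looking along -z (the intrinsics and any distortion apply to the point x, -y, -z); pixel columns grow to the right and rows downward; lengths in m; the calibration is good to about 2 mm. A picture is of the moment at which its call begins.
- r.hand_in(): hands the job in; it is judged then, once.
The state is a dict: "clock": time; "joints": joint angles; "qvel": joint speeds; "tau": joint torques, N m; "tcp_pos": TCP position; "orientation": TCP orientation; "contact_force": force on the tool from outside, world axes, zero at the start; "moment": the same for the moment, N m; "grip_width": finger opening in m; "gripper_force": force on a finger pad.
Only numpy, scipy, OpenCV 4.12 (cv2) and the standard library are available. Lean on these libraries where they do the work, as an engineer would, in place of code of your own. Each camera call takes 0.05 s, during which the arm holds its last target. There are 200 camera calls.

## Task

The tube of cocktail picks with the red cap was left open and the green one is wanted next. First press the red cap fully shut on its tube, then flip the green cap open until it stands upright or leans back beyond upright. Leave the yellow cap shut.

Things in the scene. Friction and masses are not known exactly. Their poses are not given: they have to be found in the camera images.
- rack: Low wooden rack, 56 x 226 x 50 mm, fixed to the worktop; origin at the centre of its foot on the worktop. z up, y along the row, x level, from the lip side of the caps to the hinge side: towards the robot, give or take 15 degrees. Three clear tubes, 26 mm across, rims 85 mm up, stand fast in it at y = -70, 0, 70 mm: red, yellow and green cap in any order. The worktop is clear for 80 mm before and behind it.
- red_hinge (a point): Middle of the red cap's hinge pin, at rim height, on the robot's side, 14 mm (+x) from the tube's axis; axes as the rack's, fixed to the tube. Shut, the cap is a disc 28 mm across, centre at x = -14 mm here, z = 0 to 9 mm; a thumb lip 12 mm wide (y) and 6 mm thick (z = 3 to 9 mm; ridge to 11 mm at its end) sticks out from the disc over free space to x = -54 mm.
- red_cap (a joint): Opening angle of the red cap, rad: 0 shut; grows as the lip swings up and over towards +x (the robot); 1.57 upright; stop at 2.0. It starts open, 1.4 to 1.9. The stiff hinge (0.03 N m) keeps the cap wherever it is left; no snap, no spring.
- green_hinge (a point): Middle of the green cap's hinge pin; tube, cap, lip and axes as for the red one. Shut, the lip can be pinched from above across its 12 mm width (y) at x = -47 mm, z = 6 mm in this frame; that spot swings on a circle about the hinge (pin along y). Below the lip the space is free for 40 mm.
- green_cap (a joint): Opening angle of the green cap, as for the red one; same stiff hinge. It starts shut, 0.
- yellow_cap (a joint): Opening angle of the yellow cap, a bystander of the same shape in the same rack. It starts shut, 0.

How it is judged:
By the outcome, as a careful person would: the job done as asked, in the order asked, and still so for the second after the job is handed in, with the robot touching nothing.
It also fails if it takes over 45 s, if anything falls off the work surface, if the arm or the gripper's body presses on something with over 40 N, if the wrist force passes 120 N, or if a joint passes its speed limit or range.

## Working session

There is one attempt and no reset: what is moved stays moved. The work goes in short steps, Python scripts to look and compute and a shell command to move; the robot and the scene stay as the last step left them, time stands still between calls to the robot, and variables do not carry over. Pictures are saved under pics/ and viewed, at most 10 in all, crops included, and the job is handed in when it is done.

```bash
ls; mkdir -p pics
cat > h.py <<'E'
import numpy as np,cv2
from bench import status,eyes,r
from scipy.spatial.transform import Rotation as R
def grab(n,save=None):
    f=eyes.grab_frame(n)
    if save: cv2.imwrite('pics/'+save,f['image'][:,:,::-1])
    return f
def pts(f):
    h,w=f['depth'].shape;F=h/2/np.tan(np.radians(f['fovy'])/2)
    v,u=np.mgrid[:h,:w];d=f['depth']
    c=np.stack([(u-f['cx'])/F*d,-(v-f['cy'])/F*d,-d],-1)
    M=np.linalg.inv(f['world_to_cam'])
    return c@M[:3,:3].T+M[:3,3]
def obs():
    o=status.get_obs();Rm=R.from_rotvec(o['orientation']).as_matrix()
    print('t',o['clock'],'tcp',np.round(o['tcp_pos'],4),'\nR',np.round(Rm,3).tolist(),'\nF',np.round(o['contact_force'],1),'w',o['grip_width'],o['gripper_force'])
    return np.array(o['tcp_pos']),Rm
E
python3 - <<'E'
from h import *
obs()
for n in('scene','top'):
    f=grab(n,n+'0.png');print(n,f['fovy'],f['cx'],f['cy'],np.round(f['world_to_cam'],3).tolist(),[k for k in f])
    P=pts(f);hs=cv2.cvtColor(f['image'],cv2.COLOR_RGB2HSV);H,S,V=[hs[...,i].astype(int) for i in range(3)]
    for nm,m in dict(red=((H<8)|(H>172)),yel=(H>22)&(H<34),gre=(H>45)&(H<85)).items():
        m=(m&(S>120)&(V>60)).astype(np.uint8)
        k,l,st,c=cv2.connectedComponentsWithStats(m)
        for i in range(1,k):
            if st[i,4]>25:
                q=P[(l==i)&(f['depth']>0)]
                print(n,nm,st[i],np.round(np.median(q,0),3),np.round(np.percentile(q,3,0),3),np.round(np.percentile(q,97,0),3))
E
```

```text
pics
t 0.0 tcp [0.2062 0.6421 0.2303] 
R [[-0.952, 0.306, -0.0], [0.306, 0.952, -0.002], [-0.0, -0.002, -1.0]] 
F [-0.3  0.5 -0.9] w 0.08556012869541696 0.0
scene 47.4627532734021 259.7582997392866 190.25986536187085 [[0.794, -0.608, 0.001, -0.307], [0.231, 0.304, 0.924, -0.194], [-0.563, -0.733, 0.382, -0.583], [0.0, 0.0, 0.0, 1.0]] ['image', 'depth', 'fovy', 'cx', 'cy', 'world_to_cam']
scene red [287 170  22  33 301] [ 0.455 -0.012  0.094] [ 0.448 -0.023  0.075] [0.485 0.001 0.135]
scene yel [141 146  18  16 171] [0.426 0.551 0.038] [0.404 0.54  0.014] [0.447 0.571 0.049]
scene yel [315 199  28  10 155] [ 0.471 -0.081  0.092] [ 0.451 -0.09  -0.002] [0.632 0.073 0.094]
scene gre [335 215  34  20 338] [ 0.445 -0.152  0.091] [ 0.432 -0.16   0.077] [ 0.484 -0.136  0.093]
top 57.97801223194203 254.09861504734684 193.39850221431126 [[0.001, -1.0, -0.007, 0.071], [0.997, 0.0, 0.079, -0.464], [-0.079, -0.007, 0.997, -0.89], [0.0, 0.0, 0.0, 1.0]] ['image', 'depth', 'fovy', 'cx', 'cy', 'world_to_cam']
top red [281 180  11   9  72] [ 0.479 -0.008  0.086] [ 0.472 -0.019  0.082] [0.489 0.003 0.088]
top red [281 190  10   7  43] [ 0.456 -0.003  0.113] [ 0.449 -0.014  0.105] [0.463 0.006 0.139]
top yel [74 86 15  3 35] [0.753 0.54  0.016] [0.751 0.527 0.006] [0.758 0.556 0.025]
top yel [270 175  41  26 478] [ 0.478 -0.031  0.045] [ 0.45  -0.064  0.042] [0.504 0.028 0.052]
top yel [310 175  27  31 473] [ 0.461 -0.1    0.046] [ 0.435 -0.133  0.042] [ 0.497 -0.067  0.097]
top yel [339 190  15  20  90] [ 0.435 -0.169  0.045] [ 0.422 -0.179  0.041] [ 0.468 -0.15   0.085]
top yel [353 192   4  15  30] [ 0.45  -0.181  0.051] [ 0.431 -0.186  0.048] [ 0.463 -0.178  0.054]
top yel [ 52 196  21  20 313] [0.429 0.561 0.045] [0.409 0.545 0.032] [0.453 0.587 0.052]
top gre [338 180  12  24 162] [ 0.454 -0.148  0.095] [ 0.437 -0.157  0.088] [ 0.487 -0.134  0.098]
```

View images.

Run:
```python
import cv2,numpy as np
a=cv2.imread('pics/scene0.png');b=cv2.imread('pics/top0.png')
cv2.imwrite('pics/c0.png',np.hstack([cv2.resize(a[130:280,230:400],(400,353),interpolation=2),cv2.resize(b[140:240,250:370],(400,333),interpolation=2)[:333] if 0 else cv2.resize(b[140:246,250:370],(400,353),interpolation=2)]))
```

```text
(no output)
```

View pics/scene0.png

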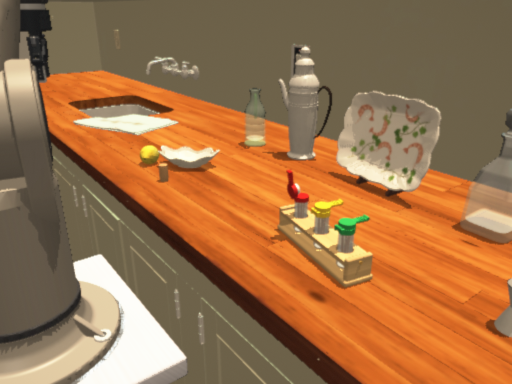

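View pics/c0.png

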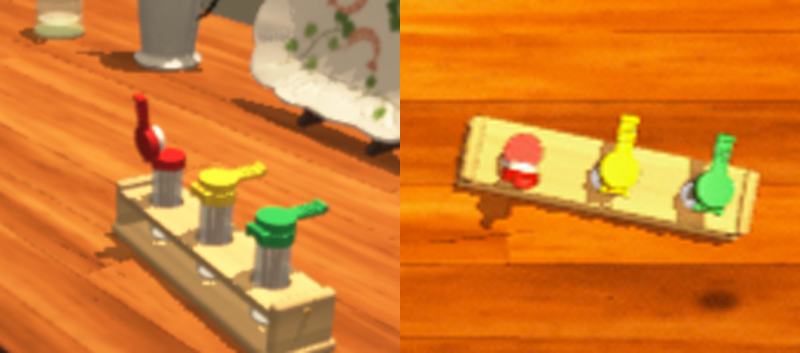

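Scene view: the row on the rack runs red (≈300,200), yellow (≈322,210), green (≈346,232). The red cap stands up with its lip at (≈293,178). In the top crop the lips point away from the robot, tilted slightly to the right. Next I'll fit the rack frame.

Run:
```python
from h import *
fs={n:grab(n) for n in('scene','top')}
Ps={n:pts(f) for n,f in fs.items()}
q=Ps['top'][(fs['top']['depth']>0)].reshape(-1,3)
m=(q[:,2]>.035)&(q[:,2]<.06)&(abs(q[:,0]-.46)<.1)&(q[:,1]>-.25)&(q[:,1]<.08)
print('rack',cv2.minAreaRect(q[m][:,:2].astype(np.float32)*1000),np.median(q[m],0))
print('table z',np.median(q[(abs(q[:,0]-.6)<.03)&(abs(q[:,1]+.08)<.1)],0))
for n,f in fs.items():
    P=Ps[n];hs=cv2.cvtColor(f['image'],cv2.COLOR_RGB2HSV);H,S,V=[hs[...,i].astype(int) for i in range(3)]
    reg=(f['depth']>0)&(abs(P[...,0]-.46)<.1)&(abs(P[...,1]+.08)<.16)&(P[...,2]>.07)&(P[...,2]<.16)&(S>110)
    for nm,mm in dict(red=((H<8)|(H>172)),yel=(H>20)&(H<34),gre=(H>45)&(H<85)).items():
        p=P[reg&mm]
        c=p[p[:,2]<.105][:,:2]
        if nm!='red':
            rc=cv2.minAreaRect(c.astype(np.float32)*1000)
            cc=p.mean(0);u,s,v=np.linalg.svd(c-c.mean(0));print(n,nm,len(p),np.round(cc,4),'dir',np.round(v[0],3),'rect',rc, 'z',np.round(np.percentile(p[:,2],[5,50,95]),4))
        else:
            for lo in np.arange(.07,.15,.008):
                s=p[(p[:,2]>=lo)&(p[:,2]<lo+.008)]
                if len(s):print(n,'red z',round(lo,3),len(s),np.round(s.mean(0),4),np.round(s.min(0),3),np.round(s.max(0),3))
```

```text
rack ((464.3939208984375, -79.37096405029297), (223.89627075195312, 50.23712158203125), 78.51105499267578) [ 0.46287288 -0.07172265  0.04531655]
table z [ 0.58233009 -0.07570478  0.55584565]
scene red z 0.07 27 [ 0.4706 -0.0183  0.0764] [ 0.459 -0.024  0.074] [0.484 0.001 0.078]
scene red z 0.078 93 [ 0.4734 -0.014   0.0824] [ 0.454 -0.024  0.078] [0.49  0.    0.086]
scene red z 0.086 32 [ 0.4551 -0.0109  0.0908] [ 0.451 -0.019  0.087] [0.465 0.003 0.094]
scene red z 0.094 39 [ 0.4535 -0.0117  0.0983] [ 0.449 -0.019  0.095] [0.461 0.003 0.102]
scene red z 0.102 39 [ 0.4531 -0.0104  0.1059] [ 0.45  -0.017  0.102] [0.459 0.001 0.11 ]
scene red z 0.11 19 [ 0.4519 -0.0079  0.1136] [ 0.449 -0.011  0.11 ] [ 0.459 -0.003  0.118]
scene red z 0.118 19 [ 0.4505 -0.0074  0.1228] [ 0.448 -0.01   0.119] [ 0.455 -0.002  0.126]
scene red z 0.126 17 [ 0.4497 -0.0073  0.1301] [ 0.446 -0.011  0.127] [ 0.454 -0.001  0.133]
scene red z 0.134 14 [ 0.4487 -0.0048  0.1355] [ 0.446 -0.01   0.134] [0.452 0.001 0.137]
scene yel 313 [ 0.4624 -0.0868  0.0875] dir [0.449 0.893] rect ((466.6488342285156, -114.367
[... 570 characters left out ...]
 [ 0.459  -0.0045  0.1118] [ 0.455 -0.014  0.111] [0.462 0.002 0.114]
top red z 0.118 1 [0.4564 0.0007 0.1225] [0.456 0.001 0.122] [0.456 0.001 0.122]
top red z 0.126 1 [0.4533 0.0014 0.132 ] [0.453 0.001 0.132] [0.453 0.001 0.132]
top red z 0.134 18 [ 0.4518 -0.0042  0.1382] [ 0.448 -0.01   0.135] [0.455 0.002 0.141]
top yel 197 [ 0.4701 -0.0818  0.0937] dir [-0.025 -1.   ] rect ((473.3127746582031, -91.55982971191406), (141.2165985107422, 56.941410064697266), 78.03404235839844) z [0.087  0.0947 0.0973]
top gre 162 [ 0.4569 -0.1464  0.0945] dir [-0.975  0.221] rect ((462.02252197265625, -148.0645751953125), (24.818527221679688, 54.62245178222656), 76.16536712646484) z [0.0899 0.0949 0.0977]
```

```bash
python3 -m crank '[[-1,-0.82,0,0,0,-0.14],[-1,-0.82,0,0,0,0],[-1,-0.82,0,0,0,0],[-1,-0.82,0,0,0,0],[-1,-0.82,0,0,0,0],[-1,-0.82,0,0,0,0],[-1,-0.82,0,0,0,0],[-1,-0.82,0,0,0,0],[-1,-0.82,0,0,0,0],[-1,-0.82,0,0,0,0],[-1,-0.82,0,0,0,0],[-1,-0.82,0,0,0,0]]' 0.45 20
python3 -m crank '[[-0.32,-0.97,0,0,0,0],[-0.32,-0.97,0,0,0,0],[-0.32,-0.97,0,0,0,0],[-0.32,-0.97,0,0,0,0],[-0.32,-0.97,0,0,0,0],[-0.32,-0.97,0,0,0,0],[-0.32,-0.97,0,0,0,0],[-0.32,-0.97,0,0,0,0],[-0.32,-0.97,0,0,0,0],[-0.32,-0.97,0,0,0,0],[-0.32,-0.97,0,0,0,0],[-0.32,-0.97,0,0,0,0]]'
python3 -c "
from h import *
p,Rm=obs();print((np.array([.453,-.004,.2])-p)@Rm/.02)"
```

```text
clock: 1.4
tcp_pos: [0.4005, 0.3993, 0.2312]
orientation: [-0.315, -3.126, 0.0]
contact_force: [0.3, 0.6, 0.2]
grip_width: 0.0384
gripper_force: 0.0
clock: 2.6
tcp_pos: [0.428, 0.1558, 0.2313]
orientation: [-0.313, -3.126, -0.001]
contact_force: [-0.9, -0.5, 0.9]
grip_width: 0.0384
gripper_force: 0.0
t 2.6 tcp [0.428  0.1558 0.2313] 
R [[-0.98, 0.199, -0.0], [0.199, 0.98, 0.0], [0.0, 0.0, -1.0]] 
F [-0.9 -0.5  0.9] w 0.03841105759742344 0.0
[-2.8098875  -7.58201209  1.56268012]
```

```bash
python3 -m crank '[[-0.34,-0.95,0,0,0,0],[-0.34,-0.95,0,0,0,0],[-0.34,-0.95,0,0,0,0],[-0.34,-0.95,0,0,0,0],[-0.34,-0.95,0,0,0,0],[-0.34,-0.95,0,0,0,0],[-0.34,-0.95,0,0,0,0],[-0.34,-0.93,0,0,0,0],[0,0,0.8,0,0,0],[0,0,0.8,0,0,0],[0,0,0,0,0,0]]'
python3 - <<'E'
from h import *
p,Rm=obs()
a=grab('scene')['image'];b=grab('top')['image']
cv2.imwrite('pics/c1.png',np.hstack([cv2.resize(a[90:290,230:400],(400,470),interpolation=2),cv2.resize(b[130:250,240:342],(400,470),interpolation=2)])[:,:,::-1])
E
```

```text
clock: 3.7
tcp_pos: [0.4497, -0.0028, 0.1978]
orientation: [-0.314, -3.122, 0.001]
contact_force: [-1.1, -0.2, -0.1]
grip_width: 0.0388
gripper_force: 0.0
t 3.7 tcp [ 0.4497 -0.0028  0.1978] 
R [[-0.98, 0.199, -0.004], [0.199, 0.98, -0.0], [0.004, -0.001, -1.0]] 
F [-1.1 -0.2 -0.1] w 0.03876918471868347 0.0
```

View pics/c1.png

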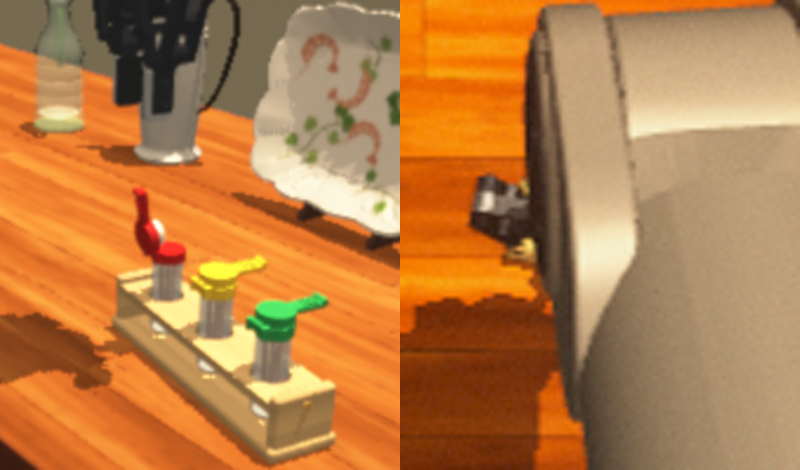

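Left crop: the fingers (128,85 and 162,100) straddle the red lip (140,195). The arm hides it from the top camera. Next: descend and pinch.

```bash
python3 -m crank '[[0,0,1,0,0,0],[0,0,1,0,0,0],[0,0,1,0,0,0],[0,0,1,0,0,0],[0,0,0,0,0,0]]' 
python3 -m crank '[[0,0,0,0,0,0],[0,0,0,0,0,0],[0,0,0,0,0,0],[0,0,0,0,0,0],[0,0,0,0,0,0]]' 0 20
python3 - <<'E'
from h import *
obs()
a=grab('scene')['image']
cv2.imwrite('pics/c2.png',cv2.resize(a[120:280,230:400],(595,560),interpolation=2)[:,:,::-1])
E
```

```text
clock: 4.3
tcp_pos: [0.4507, -0.0024, 0.1183]
orientation: [-0.314, -3.123, 0.001]
contact_force: [-0.5, 0.7, -0.9]
grip_width: 0.0383
gripper_force: 0.0
clock: 4.8
tcp_pos: [0.4528, -0.0025, 0.1206]
orientation: [0.315, 3.124, 0.002]
contact_force: [-1.4, 0.2, 7.1]
grip_width: 0.0114
gripper_force: 22.3
t 4.8 tcp [ 0.4528 -0.0025  0.1206] 
R [[-0.98, 0.2, 0.002], [0.2, 0.98, 0.001], [-0.002, 0.001, -1.0]] 
F [-1.4  0.2  7.1] w 0.011401196400499919 22.328963961917907
```

View pics/c2.png

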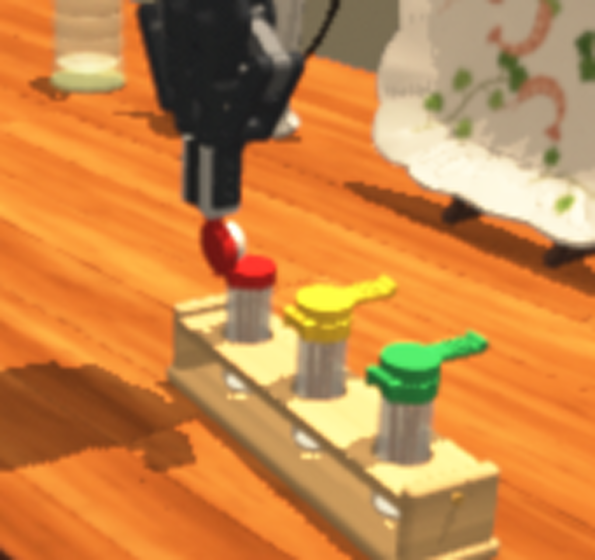

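```bash
python3 -m crank '[[-0.22,0,-0.1,0,0,0],[-0.21,0,0,0,0,0],[-0.41,0,0,0,0,0],[-0.4,0,0.07,0,0,0],[-0.385,0,0.14,0,0,0],[0,0,0,0,0,0]]'
python3 -m crank '[[-0.35,0,0.205,0,0,0],[-0.315,0,0.26,0,0,0],[-0.26,0,0.315,0,0,0],[0,0,0,0,0,0]]'
python3 - <<'E'
from h import *
obs()
a=grab('scene')['image']
cv2.imwrite('pics/c3.png',cv2.resize(a[120:280,230:400],(595,560),interpolation=2)[:,:,::-1])
E
```

```text
clock: 5.45
tcp_pos: [0.4853, -0.0092, 0.117]
orientation: [0.315, 3.124, -0.0]
contact_force: [-0.4, 2.0, 2.4]
grip_width: 0.0112
gripper_force: 23.3
clock: 5.85
tcp_pos: [0.5046, -0.0131, 0.1019]
orientation: [0.315, 3.121, -0.0]
contact_force: [3.2, 1.5, 4.3]
grip_width: 0.0113
gripper_force: 22.3
t 5.85 tcp [ 0.5046 -0.0131  0.1019] 
R [[-0.98, 0.2, 0.005], [0.2, 0.98, -0.0], [-0.005, 0.0, -1.0]] 
F [3.2 1.5 4.3] w 0.011295576787654414 22.335080488119274
```

View pics/c3.png

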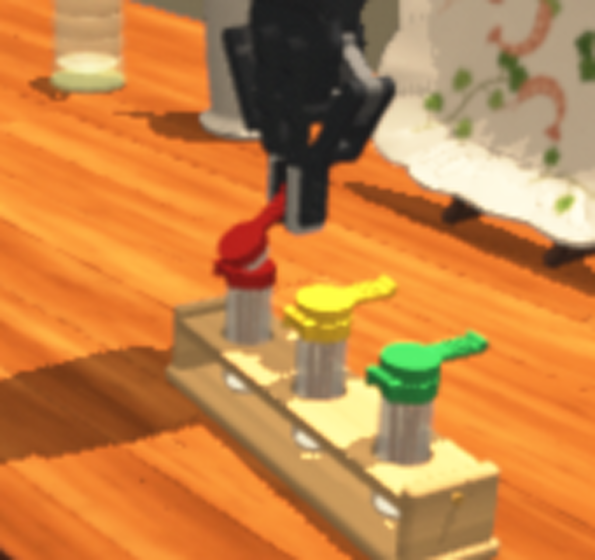

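The red cap is following the gripper and is about 35° from shut (lip at 270,210). Finishing the arc.

```bash
python3 -m crank '[[-0.205,0,0.35,0,0,0],[-0.14,0,0.385,0,0,0],[-0.06,0,0.31,0,0,0],[0,0,0.15,0,0,0],[0,0,0,0,0,0]]'
python3 -m crank '[[0,0,0,0,0,0],[0,0,0,0,0,0],[0,0,0,0,0,0],[0,0,-1,0,0,0],[0,0,-1,0,0,0],[0,0,0,0,0,0]]' 0.45
python3 -m crank '[[0.5,0,0,0,0,0],[0,0,0,0,0,0],[0,0,0,0,0,0],[0,0,0,0,0,0],[0,0,0,0,0,0]]' 0
python3 -c "
from h import *
p,R=obs();print((np.array([.465+.036*.98,-.006-.036*.2,.1])-p)@R/.02)"
```

```text
clock: 6.4
tcp_pos: [0.5135, -0.0148, 0.0789]
orientation: [0.315, 3.118, 0.0]
contact_force: [5.9, -0.1, 4.3]
grip_width: 0.011
gripper_force: 24.8
clock: 7.0
tcp_pos: [0.5109, -0.0144, 0.1194]
orientation: [0.315, 3.123, 0.001]
contact_force: [0.5, -0.2, 0.3]
grip_width: 0.0385
gripper_force: 0.0
clock: 7.5
tcp_pos: [0.5, -0.0124, 0.1173]
orientation: [-0.315, -3.125, 0.0]
contact_force: [0.4, 0.7, -0.3]
grip_width: 0.0001
gripper_force: 0.0
t 7.5 tcp [ 0.5    -0.0124  0.1173] 
R [[-0.98, 0.2, -0.0], [0.2, 0.98, -0.0], [0.0, -0.0, -1.0]] 
F [ 0.4  0.7 -0.3] w 6.960031322963147e-05 0.0
[-0.02397969 -0.03535171  0.86362311]
```

```bash
python3 -m crank '[[0,0,0.8,0,0,0],[0,0,0.3,0,0,0],[0,0,0.2,0,0,0],[0,0,0,0,0,0]]'
python3 -m crank '[[0,0,0.15,0,0,0],[0,0,0,0,0,0]]'
```

```text
clock: 7.9
tcp_pos: [0.5001, -0.0124, 0.0933]
orientation: [-0.316, -3.124, -0.002]
contact_force: [-7.5, 1.1, 23.6]
grip_width: -0.0001
gripper_force: 11.6
clock: 8.1
tcp_pos: [0.5003, -0.0124, 0.0923]
orientation: [-0.317, -3.125, -0.004]
contact_force: [-15.3, 1.3, 49.2]
grip_width: 0.0003
gripper_force: 24.4
```

```bash
python3 -m crank '[[0,0,-1,0,0,0],[0,0,-1,0,0,0],[0,0,-1,0,0,0],[0,-1,0,0,0,0],[0,-1,0,0,0,0],[0,-1,0,0,0,0],[0,-1,0,0,0,0],[0,-1,0,0,0,0],[0,-1,0,0,0,0],[0,-1,0,0,0,0],[0,0,0,0,0,0]]' 0.45
python3 - <<'E'
from h import *
p,Rm=obs();print((np.array([.482,-.1525,.079])-p)@Rm/.02)
a=grab('scene')['image']
cv2.imwrite('pics/c4.png',cv2.resize(a[120:280,230:400],(595,560),interpolation=2)[:,:,::-1])
E
```

```text
clock: 9.2
tcp_pos: [0.4712, -0.1524, 0.1487]
orientation: [-0.322, -3.125, 0.002]
contact_force: [-0.3, 0.3, 0.8]
grip_width: 0.0386
gripper_force: 0.0
t 9.2 tcp [ 0.4712 -0.1524  0.1487] 
R [[-0.979, 0.204, -0.0], [0.204, 0.979, -0.001], [0.0, -0.001, -1.0]] 
F [-0.3  0.3  0.8] w 0.038649678942789784 0.0
[-0.53193369  0.10714796  3.48552719]
```

View pics/c4.png

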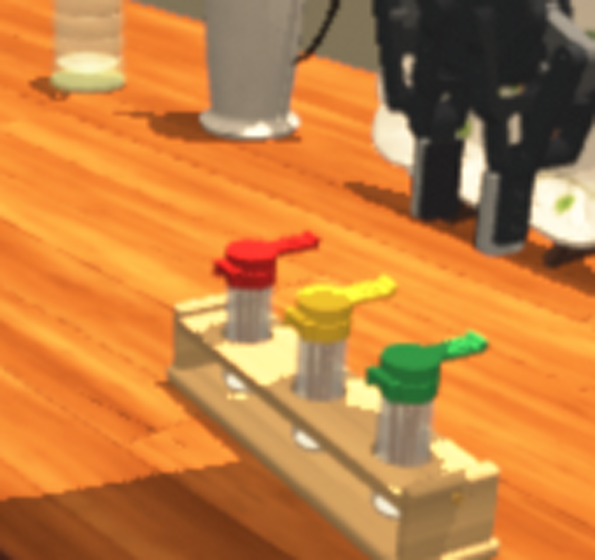

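The red cap is shut (250,260), yellow is shut, and the open fingers are above the green lip (465,345). Descend and pinch.

```bash
python3 -m crank '[[-0.53,0.1,0.8,0,0,0],[0,0,0.9,0,0,0],[0,0,0.9,0,0,0],[0,0,0.85,0,0,0],[0,0,0,0,0,0]]'
python3 -m crank '[[0,0,0,0,0,0],[0,0,0,0,0,0],[0,0,0,0,0,0],[0,0,0,0,0,0]]' 0 25
python3 -c "
from h import *
p,R=obs();d=p-np.array([.4355,-.143,.085]);print('a',d@[.98,-.2,0],d[2])"
```

```text
clock: 9.75
tcp_pos: [0.4816, -0.1479, 0.0777]
orientation: [-0.312, -3.122, -0.001]
contact_force: [-0.5, 0.3, -0.8]
grip_width: 0.0386
gripper_force: 0.0
clock: 10.15
tcp_pos: [0.4832, -0.1512, 0.0806]
orientation: [0.317, 3.124, -0.002]
contact_force: [-1.7, -4.6, 0.4]
grip_width: 0.0112
gripper_force: 29.0
t 10.15 tcp [ 0.4832 -0.1512  0.0806] 
R [[-0.98, 0.201, 0.002], [0.201, 0.98, -0.002], [-0.002, -0.001, -1.0]] 
F [-1.7 -4.6  0.4] w 0.011160646308617444 28.99482269771397
a 0.04839988565584504 -0.004429238009760014
```

```bash
python3 -m crank '[[0.065,0,-0.335,0,0,0],[0.145,0,-0.4,0,0,0],[0.21,0,-0.37,0,0,0],[0.275,0,-0.325,0,0,0],[0.325,0,-0.275,0,0,0],[0.37,0,-0.21,0,0,0],[0,0,0,0,0,0]]'
python3 -m crank '[[0.4,0,-0.145,0,0,0],[0.415,0,-0.075,0,0,0],[0.43,0,0,0,0,0],[0.415,0,0.075,0,0,0],[0.325,0,0.11,0,0,0],[0,0,0,0,0,0]]'
python3 - <<'E'
from h import *
p,Rm=obs()
a=grab('scene')['image']
cv2.imwrite('pics/c5.png',cv2.resize(a[120:280,230:400],(595,560),interpolation=2)[:,:,::-1])
E
```

```text
clock: 10.85
tcp_pos: [0.4552, -0.1455, 0.1189]
orientation: [0.317, 3.124, -0.002]
contact_force: [-0.1, -6.4, -3.6]
grip_width: 0.0105
gripper_force: 25.7
clock: 11.45
tcp_pos: [0.4187, -0.138, 0.1206]
orientation: [0.317, 3.119, -0.002]
contact_force: [-0.2, -6.8, 7.1]
grip_width: 0.0111
gripper_force: 24.3
t 11.45 tcp [ 0.4187 -0.138   0.1206] 
R [[-0.98, 0.201, 0.006], [0.201, 0.98, -0.002], [-0.006, -0.001, -1.0]] 
F [-0.2 -6.8  7.1] w 0.011051827542502437 24.344366267323494
```

View pics/c5.png

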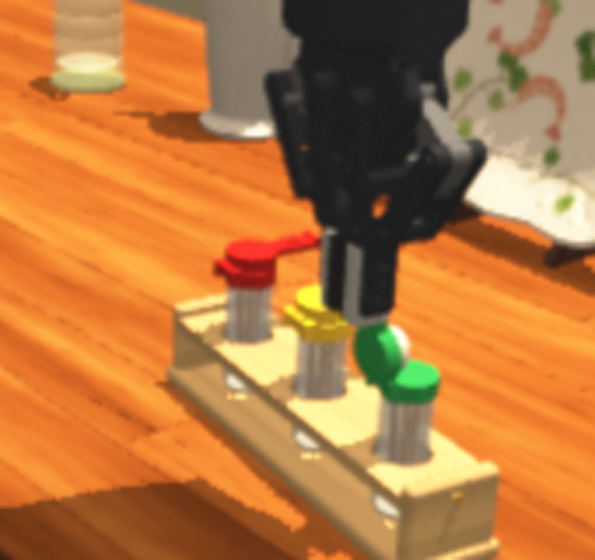

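The green cap is open and leans back beyond upright (380,345). Release by opening the fingers, then rise straight up and check.

```bash
python3 -m crank '[[0,0,0,0,0,0],[0,0,0,0,0,0],[0,0,0,0,0,0],[0,0,-0.5,0,0,0],[0,0,-1,0,0,0],[0,0,-1,0,0,0],[0,0,-1,0,0,0],[0,0,-1,0,0,0],[0,0,0,0,0,0]]' 0.4
python3 - <<'E'
from h import *
obs()
f=grab('scene');a=f['image'];P=pts(f)
cv2.imwrite('pics/c6.png',cv2.resize(a[120:280,230:400],(595,560),interpolation=2)[:,:,::-1])
hs=cv2.cvtColor(a,cv2.COLOR_RGB2HSV);m=(hs[...,0]>45)&(hs[...,0]<85)&(hs[...,1]>110)&(f['depth']>0)&(abs(P[...,0]-.45)<.1)&(abs(P[...,1]+.15)<.06)&(P[...,2]>.075)
p=P[m]
for lo in np.arange(.078,.15,.01):
    s=p[(p[:,2]>=lo)&(p[:,2]<lo+.01)]
    if len(s):print(round(lo,3),len(s),np.round(s.mean(0),4))
E
```

```text
clock: 12.4
tcp_pos: [0.4184, -0.1365, 0.2113]
orientation: [0.314, 3.121, 0.001]
contact_force: [0.0, 0.0, 0.2]
grip_width: 0.0342
gripper_force: 0.0
t 12.4 tcp [ 0.4184 -0.1365  0.2113] 
R [[-0.98, 0.2, 0.005], [0.2, 0.98, -0.0], [-0.005, 0.001, -1.0]] 
F [0.  0.  0.2] w 0.03415185598712871 0.0
0.078 125 [ 0.4446 -0.1517  0.0827]
0.088 63 [ 0.4268 -0.147   0.0934]
0.098 76 [ 0.4268 -0.1476  0.1029]
0.108 41 [ 0.4269 -0.1453  0.1118]
0.118 31 [ 0.4258 -0.1446  0.1231]
0.128 39 [ 0.4253 -0.1446  0.1339]
```

View pics/c6.png

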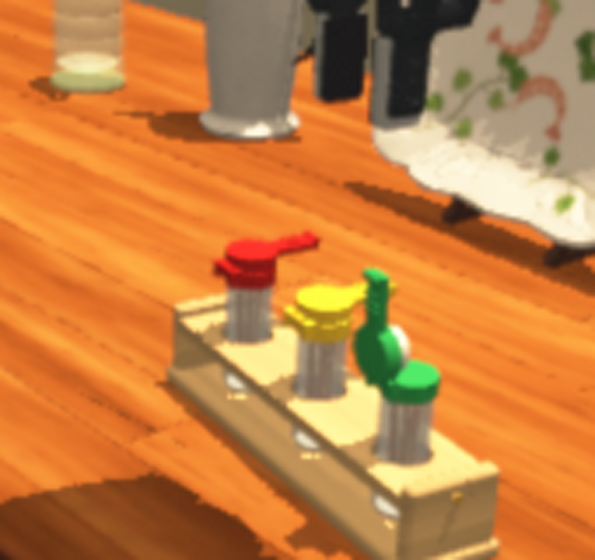

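The green cap is past upright, but by the slope only slightly (x moves 1.5 mm over 40 mm of height). I'll close the fingers and push it further back from the far side for margin.

```bash
python3 -m crank '[[-0.9,0,0,0,0,0],[-0.9,-0.1,0,0,0,0],[-0.9,-0.1,0,0,0,0],[0,0,0,0,0,0],[0,0,1,0,0,0],[0,0,1,0,0,0],[0,0,1,0,0,0],[0,0,1,0,0,0],[0,0,0.75,0,0,0],[0,0,0,0,0,0]]' 0
python3 -m crank '[[0.4,0,0,0,0,0],[0.4,0,0,0,0,0],[0.4,0,0,0,0,0],[0,0,0,0,0,0]]'
python3 -c "
from h import *
p,R=obs();d=p-np.array([.4355,-.143,.085]);print('a',d@[.98,-.2,0],d@[-.2,-.98,0],d[2])"
```

```text
clock: 13.45
tcp_pos: [0.466, -0.1502, 0.1114]
orientation: [-0.315, -3.12, -0.0]
contact_force: [-0.9, 0.3, 0.3]
grip_width: -0.0
gripper_force: 0.0
clock: 13.85
tcp_pos: [0.444, -0.1459, 0.114]
orientation: [-0.315, -3.126, -0.001]
contact_force: [1.1, -0.5, 0.4]
grip_width: 0.0003
gripper_force: 0.0
t 13.85 tcp [ 0.444  -0.1459  0.114 ] 
R [[-0.98, 0.2, 0.0], [0.2, 0.98, 0.001], [0.0, 0.001, -1.0]] 
F [ 1.1 -0.5  0.4] w 0.0003259106345399633 0.0
a 0.008909746908920317 0.0011189989626096606 0.02904704574173135
```

```bash
python3 -m crank '[[0.2,0,0,0,0,0],[0.2,0,0,0,0,0],[0,0,0,0,0,0]]'
python3 -m crank '[[0.12,0,0,0,0,0],[0,0,0,0,0,0]]'
```

```text
clock: 14.15
tcp_pos: [0.4372, -0.1444, 0.1137]
orientation: [0.315, 3.126, 0.0]
contact_force: [0.2, 0.5, -0.6]
grip_width: -0.0003
gripper_force: 0.0
clock: 14.35
tcp_pos: [0.4351, -0.144, 0.1136]
orientation: [-0.315, -3.126, -0.0]
contact_force: [1.0, -0.3, 0.2]
grip_width: 0.0
gripper_force: 0.2
```

```bash
python3 -m crank '[[0.15,0,0,0,0,0],[0,0,0,0,0,0]]'
python3 -m crank '[[0.12,0,0,0,0,0],[0,0,0,0,0,0]]'
python3 - <<'E'
from h import *
f=grab('scene');a=f['image']
cv2.imwrite('pics/c7.png',cv2.resize(a[120:280,230:400],(595,560),interpolation=2)[:,:,::-1])
E
```

```text
clock: 14.55
tcp_pos: [0.4318, -0.1434, 0.1135]
orientation: [-0.315, -3.125, -0.0]
contact_force: [0.3, -0.4, -0.5]
grip_width: -0.0001
gripper_force: 0.1
clock: 14.75
tcp_pos: [0.4296, -0.1429, 0.1136]
orientation: [-0.315, -3.126, -0.0]
contact_force: [0.1, 0.2, 0.4]
grip_width: -0.0
gripper_force: 0.1
```

View pics/c7.png

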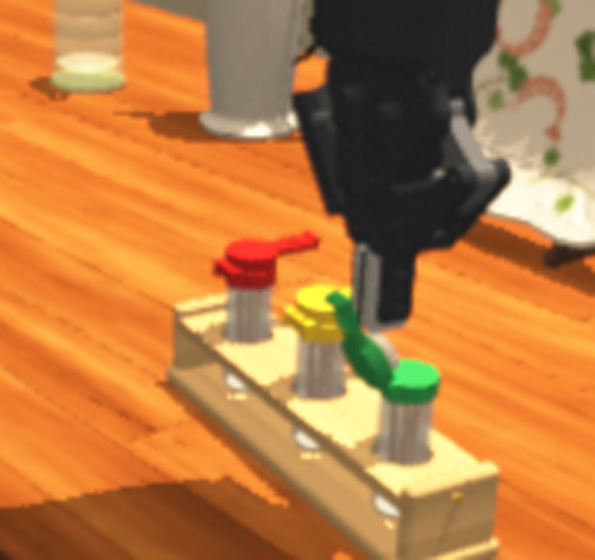

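The green lip (340,300) now clearly leans back beyond upright; red and yellow are shut. Back the fingers away and hand in.

```bash
python3 -m crank '[[-0.5,0,0,0,0,0],[-0.5,0,-0.5,0,0,0],[0,0,-1,0,0,0],[0,0,-1,0,0,0],[0,0,-1,0,0,0],[0,0,-1,0,0,0],[0,0,-1,0,0,0],[0,0,0,0,0,0],[0,0,0,0,0,0]]' && python3 -c "
from h import *
f=grab('scene');P=pts(f);hs=cv2.cvtColor(f['image'],cv2.COLOR_RGB2HSV)
m=(hs[...,0]>45)&(hs[...,0]<85)&(hs[...,1]>110)&(f['depth']>0)&(P[...,2]>.1)&(abs(P[...,0]-.45)<.1)&(abs(P[...,1]+.15)<.06)
p=P[m];print(p[p[:,2]>np.percentile(p[:,2],85)].mean(0),p[p[:,2]<np.percentile(p[:,2],15)].mean(0))
print(r.hand_in())"
```

```text
clock: 15.7
tcp_pos: [0.4499, -0.1469, 0.2236]
orientation: [0.315, 3.125, 0.0]
contact_force: [-0.1, 0.6, 0.3]
grip_width: -0.0
gripper_force: 0.0
[ 0.40692879 -0.14000881  0.12901066] [ 0.41878671 -0.14758523  0.10147034]
the job is handed in; nothing more can be done
None
```

I pressed the red cap fully shut first, then opened the green cap until it leaned back well beyond upright; the yellow cap stayed shut, and I handed the job in at about 16 s (no verdict came back).

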